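Set up the visitor sign-in tablets

TASK

Set up the reception desk for visitors: clear the stapler and the tape dispenser off the folded stand into the black tray, then swing the stand's blue panel up until it snaps fully open. Then draw every tablet upward out of the charging rack and set it gently on the stand's ledge, side by side, upright and leaning back on the panel with the screen facing the visitors; do not drop a tablet or lay it flat, and leave the other things on the desk where they are.

Things in the scene. Friction and masses are not known exactly. Their poses are not given: they have to be found in the camera images.
- stand: Folding tablet stand, fixed to the counter: aluminium base plate 374 mm wide (y), 8 mm thick, x from -100 to +85 mm, with a blue hinged panel and a tension spring at each end. Origin: on the counter, mid-width; +x to the visitors (away from the robot), z up. Hinge line along y at x = -50, z = 30 mm, between ears at y = +-171. Folded, the panel covers the plate, its top face at z = 34 mm.
- ledge (a point): Middle of the stand's ledge, at x = -33, z = 8 mm of the stand; axes as the stand. Ledge: the plate between hinge and a dark front lip (stand x -18 to -12, top z = 17 mm). A tablet standing on it and leaning on the open panel (0.35 rad back) has its bottom centre within some mm of this line, z about 10 mm. Room for three side by side (stand y = -112, 0, 112 mm, say).
- panel (a joint): Hinge of the blue panel, rad: 0 = folded flat (points to stand +x), 1.57 = upright, 1.92 = fully open, end stop. Over-centre spring: shuts itself below about 1.15 rad, throws itself open above; lifting from flat takes some 9 N at the rod, less further up. Panel 330 mm wide, 8 mm thick, 0.5 kg, reaches 115 mm from the hinge line.
- rod (a point): Centre of the panel's grip: a steel rod 10 mm thick, 110 mm long along the stand's y, 110 mm from the hinge line, at the free edge, in the panel's mid-plane; it turns with the panel. Between rod and plate is a finger window 110 mm wide, 35 mm deep; open also beyond the rod. Folded, the rod axis is 30 mm above the counter, 22 mm above the base plate.
- rack: Grey charging rack, fixed, 236 (x) x 130 (y) x 72 mm. Origin: on the counter, centre. Four slots for tablets at x = -82.5, -27.5, 27.5, 82.5 mm, each 14 mm wide in x, 104 mm in y; slot floor at z = 12 mm, so slots are 60 mm deep.
- tray: Black open desk tray, fixed, 240 (x) x 172 (y) x 35 mm high, walls 4 mm, inner floor about 4 mm above the counter. Origin: on the counter, centre.
- stapler: Red and black stapler, 130 (x) x 36 (y) x 46 mm (z), 0.25 kg. Origin: centre of its underside. At the start it lies on the folded panel.
- dispenser: Grey desk tape dispenser, body 125 (x) x 52 (y) x 36 mm (z) with a yellow roll on top (to 63 mm high, 24 mm wide, at x = -22 mm), 0.42 kg. Origin: centre of its underside. At the start it lies on the folded panel.
- tablet1: Tablet in an orange case, 10 (x) x 100 (y) x 190 mm (z), 0.32 kg, standing upright in a slot of the rack. Origin: centre of its bottom edge; z up along its height, +x out of the screen. May be absent.
- tablet2: Tablet in a navy blue case, 10 (x) x 100 (y) x 190 mm (z), 0.32 kg, standing upright in a slot of the rack. Origin: centre of its bottom edge; z up along its height, +x out of the screen. May be absent.
- tablet3: Tablet in a green case, 10 (x) x 100 (y) x 190 mm (z), 0.32 kg, standing upright in a slot of the rack. Origin: centre of its bottom edge; z up along its height, +x out of the screen. May be absent.
- tablet4: Tablet in a red case, 10 (x) x 100 (y) x 190 mm (z), 0.32 kg, standing upright in a slot of the rack. Origin: centre of its bottom edge; z up along its height, +x out of the screen. May be absent.
- mug: White mug, 80 mm wide, 92 mm high; loose bystander, leave alone. Origin: centre of its underside.
- pencup: Dark steel pen cup with pens, 76 mm wide, 150 mm high; loose bystander, leave alone. Origin: centre of its underside.
- bell: Brass counter bell, 84 mm wide, 58 mm high; loose bystander, leave alone. Origin: centre of its underside.
- sanitizer: Clear bottle with blue cap, 62 mm wide, 150 mm high; loose bystander, leave alone. Origin: centre of its underside.
- mouse: Black computer mouse, 100 x 58 x 34 mm; loose bystander, leave alone. Origin: centre of its underside.
- plant: Small plant in a terracotta pot, 96 mm wide, about 160 mm high; loose bystander, leave alone. Origin: centre of its underside.

How it is judged:
On the way, in this order (a step that is already met when the one before it is completed fails the run):
1. stapler and tape dispenser lie in the tray while the stand is still folded (x of stapler in the frame of tray between -0.118 and 0.118 m and y of stapler in the frame of tray between -0.084 and 0.084 m and z of each of stapler, dispenser in the frame of tray below 0.055 m and linear speed of each of stapler, dispenser below 0.05 m/s and x of dispenser in the frame of tray between -0.118 and 0.118 m and y of dispenser in the frame of tray between -0.084 and 0.084 m and value of joint panel below 0.3 rad), for 0.2 s.
2. the stand has snapped fully open (value of joint panel above 1.85 rad), for 0.2 s.
At the end, for the whole second after the job is handed in: Panel beyond 1.85 rad; stapler and dispenser lie within the tray walls (origin under 55 mm up); each tablet present at rest with its bottom on the ledge (stand frame: x -46 to -12, y within 140, z 2 to 18 mm), leaning back 0.22 to 0.55 rad, screen to the front, 90 mm or more apart (value of joint panel above 1.85 rad and x of stapler in the frame of tray between -0.118 and 0.118 m and y of stapler in the frame of tray between -0.084 and 0.084 m and z of each of stapler, dispenser in the frame of tray below 0.055 m and x of dispenser in the frame of tray between -0.118 and 0.118 m and y of dispenser in the frame of tray between -0.084 and 0.084 m and x of tablet1 in the frame of stand between -0.046 and -0.012 m and y of tablet1 in the frame of stand between -0.14 and 0.14 m and z of tablet1 in the frame of stand between 0.002 and 0.018 m and angle between tablet1's own z axis and vertical between 0.22 and 0.55 rad and angle between each of tablet1, tablet2, tablet3, tablet4's own x axis and vertical below 1.45 rad and linear speed of each of tablet1, tablet2, tablet3, tablet4 below 0.03 m/s and x of tablet2 in the frame of stand between -0.046 and -0.012 m and y of tablet2 in the frame of stand between -0.14 and 0.14 m and z of tablet2 in the frame of stand between 0.002 and 0.018 m and angle between tablet2's own z axis and vertical between 0.22 and 0.55 rad and x of tablet3 in the frame of stand between -0.046 and -0.012 m and y of tablet3 in the frame of stand between -0.14 and 0.14 m and z of tablet3 in the frame of stand between 0.002 and 0.018 m and angle between tablet3's own z axis and vertical between 0.22 and 0.55 rad and x of tablet4 in the frame of stand between -0.046 and -0.012 m and y of tablet4 in the frame of stand between -0.14 and 0.14 m and z of tablet4 in the frame of stand between 0.002 and 0.018 m and angle between tablet4's own z axis and vertical between 0.22 and 0.55 rad and horizontal distance between tablet1 and tablet2 above 0.09 m and horizontal distance between each of tablet1, tablet2 and tablet3 above 0.09 m and horizontal distance between each of tablet1, tablet2, tablet3 and tablet4 above 0.09 m); the robot touches nothing.
It fails at once if a bystander is pushed more than 30 mm (distance of any of mug, pencup, bell, sanitizer, mouse, plant from where it was at the start of the episode above 0.03 m).
It fails at once if a tablet is laid flat or falls over (tilted more than 0.9 rad) (angle between any of tablet1, tablet2, tablet3, tablet4's own z axis and vertical above 0.9 rad).
It fails at once if a tablet is dropped or banged on the stand (more than 60 N) (contact force between any of tablet1, tablet2, tablet3, tablet4 and stand above 60 N).
Of tablet1, tablet2, tablet3, tablet4 only 2 to 3 are there at a start; the rules pass over those that are not, and their reading is None.
At some moment in a run one of stapler, dispenser may be knocked a few centimetres aside while the robot is not near it.
It also fails if it takes over 208 s, if anything falls off the work surface, if the arm or the gripper's body presses on something with over 40 N, if the wrist force passes 120 N, or if a joint passes its speed limit or range.

ROBOT

A 6-joint arm with a two-finger parallel gripper is mounted at the origin on the work surface. World frame = base frame: x ahead of the robot, y to its left, z up, the work surface at z = 0. Lengths are in m, angles in rad, forces in N, time in s.
With the tool pointing down it reaches from about 0.275 to 0.75 m from the base axis. Payload 10.2 kg.
Tool frame: the origin (TCP) lies between the finger pads; the fingertips stand manip.nose_length ahead of it and the grasp point (between the pads) lies 3 mm ahead of it (manip.nose_length is the distance from the TCP to the fingertips, in m); z points along the fingers, y is the line along which they close (so a half turn about z gives the same grasp; the last joint's range is limited). The gripper opens to 88 mm and grips with 3 to 60 N. Pads are 18 mm wide; open, the fingers measure 123 mm over their backs; the gripper's body (75 mm by 187 mm) begins 45 mm behind the grasp point.
Start: joints at [-1.346, 0.313, 1.498, -0, 1.331, -0.223], TCP at [0.227, -0.473, 0.261] pointing down, gripper open.
Joint ranges: [-2.94, 2.94], [-0.97, 2.17], [0.19, 2.56], [-1.23, 4.37], [0.02, 3.11], [-2.88, 2.88]. Speed limits (rad/s): [2.39, 2.39, 3.01, 3.14, 3.14, 3.14].

INTERFACE

Orientations are given as a unit quaternion [w, x, y, z].
In Python, from plant import manip, optics gives the robot as it stands (manip), with the cameras (optics).
- The arm moves only by the shell command python3 drive.py 'ROWS'. ROWS is a JSON list of rows, 1 to 12 of them, each of 7 numbers: a rotation vector rx, ry, rz in rad, then dx, dy, dz in m, then the finger opening in m; each row is the pose to reach, as a shift and turn from the pose commanded when the command began, along the tool's axes at that moment; what a row does not reach only later rows make up. A row lasts 1/8 s, in which the tool goes at most 0.0625 m and 0.188 rad, less where a joint would pass 70% of its speed; a pose out of reach is approached as far as the arm can. The fingers move at their own pace and stop on an object; the grip force is fixed at half the most. Time passes only in rows, so rows that do not move let the fingers close. It prints the time, the measured TCP pose, the force, the opening and the grip force at its end.
- manip.sense(): the state, without advancing time (a new reading comes with each control period).
- optics.capture(name): name is "scene" or "side" or "wrist"; returns the picture (420x560x3 uint8, red, green, blue); there is no depth.
- optics.camera_model(name): a dict with "intrinsics" (3x3 intrinsics, pixels), "cam_to_world" (4x4, takes a point from camera to world coordinates); the wrist camera has in their place "mount" (4x4, takes a point from camera to tool coordinates, whose origin is the TCP and whose axes are the flange's). Camera axes: x right, y down, z forward; pixel columns grow to the right and rows downward; lengths in m; the calibration is good to about 2 mm. A picture is of the moment at which its call begins: read the wrist's pose just before it. camera_model takes no time and is no camera call.
- manip.job_done(): hands the job in; it is judged then, once.
The state is a dict: "time": time; "joint_pos": joint angles; "joint_vel": joint speeds; "joint_torque": joint torques, N m; "tcp_pos": TCP position; "eef_rot": TCP orientation; "contact_force": force on the tool from outside, world axes, zero at the start; "torque": the same for the moment, N m; "width": finger opening in m; "grip_force": force on a finger pad.
Only numpy, scipy, OpenCV 4.12 (cv2) and the standard library are available. Lean on these libraries where they do the work, as an engineer would, in place of code of your own. Each camera call takes 0.05 s, during which the arm holds its last target. There are 200 camera calls.

## Working session

There is one attempt and no reset: what is moved stays moved. The work goes in short steps, Python scripts to look and compute and a shell command to move; the robot and the scene stay as the last step left them, time stands still between calls to the robot, and variables do not carry over. Pictures are saved under pics/ and viewed, at most 14 in all, crops included, and the job is handed in when it is done.

```bash
ls; mkdir -p pics
python3 - <<'E'
from plant import manip, optics
import cv2,numpy as np
print(manip.sense(), manip.nose_length)
for n in("scene","side","wrist"):
    c=optics.camera_model(n); print(n,{k:np.round(v,4).tolist() for k,v in c.items() if k in("intrinsics","cam_to_world","mount")})
    if n!="wrist": cv2.imwrite(f"pics/{n}0.png",optics.capture(n)[...,::-1])
E
```

```text
drive.py
pics
plant.py
{'time': 0.0, 'joint_pos': array([-1.34640024e+00,  3.13452085e-01,  1.49839018e+00,  8.15387530e-06,
        1.33097875e+00, -2.23417185e-01]), 'joint_vel': array([ 0.0003095 ,  0.00039944,  0.00032065, -0.00084064,  0.00019186,
       -0.00145454]), 'joint_torque': array([-3.48092362e-04, -4.02211618e+01, -2.52269357e+01,  6.93383161e-02,
        3.52019991e-02, -9.67423466e-05]), 'tcp_pos': array([ 0.22725994, -0.47304315,  0.26017763]), 'eef_rot': array([-6.14182696e-04,  9.75037493e-01,  2.22039435e-01,  3.65905427e-06]), 'contact_force': array([0.37079401, 0.45872746, 1.30993162]), 'torque': array([-0.01007731,  0.00114629,  0.0212194 ]), 'grip_force': 0.0, 'width': 0.08803962127031924} 0.022
scene {'intrinsics': [[543.2114, 0.0, 280.0137], [0.0, 543.2114, 210.2941], [0.0, 0.0, 1.0]], 'cam_to_world': [[-0.4333, 0.7661, -0.4747, 1.2764], [0.9012, 0.3736, -0.2195, 0.3351], [0.0092, -0.5229, -0.8523, 1.3043], [0.0, 0.0, 0.0, 1.0]]}
side {'intrinsics': [[392.616, 0.0, 276.4529], [0.0, 392.616, 211.5808], [0.0, 0.0, 1.0]], 'cam_to_world': [[-0.8198, -0.4302, 0.3779, 0.1689], [-0.5726, 0.6066, -0.5515, 0.5917], [0.0081, -0.6685, -0.7437, 0.8822], [0.0, 0.0, 0.0, 1.0]]}
wrist {'intrinsics': [[323.8352, 0.0, 282.0411], [0.0, 323.8352, 209.2177], [0.0, 0.0, 1.0]], 'mount': [[-0.0015, -0.9632, -0.2687, 0.0683], [1.0, -0.0014, -0.0004, -0.0005], [-0.0, -0.2687, 0.9632, -0.1243], [0.0, 0.0, 0.0, 1.0]]}
```

View pics/scene0.png

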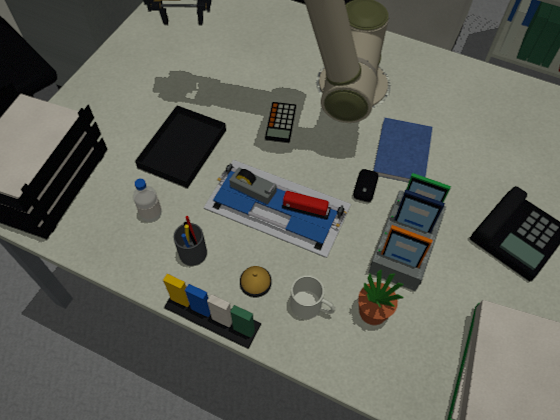

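View pics/side0.png

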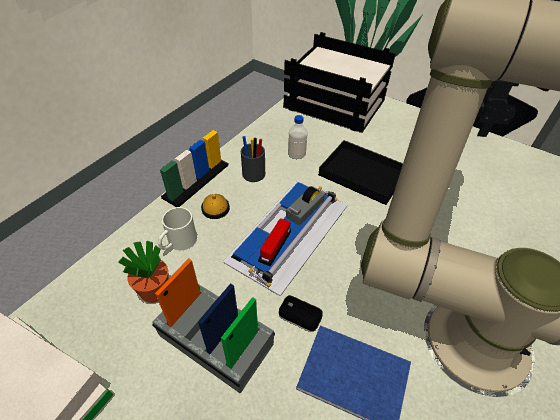

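The scene picture shows the tray at (181,145), the stand at (278,205) with dispenser (253,186) and stapler (306,204), and the rack at (408,230) holding the green, navy and orange tablets, screens facing the visitors. I'll zoom in to get accurate pixels.

```bash
cat > h.py <<'E'
import numpy as np,cv2
from plant import manip, optics
from scipy.spatial.transform import Rotation as R
def cam(n):
    c=optics.camera_model(n); return np.array(c["intrinsics"]),np.array(c["cam_to_world"]) if n!="wrist" else None
def tool():
    s=manip.sense(); q=s["eef_rot"]; T=np.eye(4); T[:3,:3]=R.from_quat([q[1],q[2],q[3],q[0]]).as_matrix(); T[:3,3]=s["tcp_pos"]; return T
def proj(n,P,T=None):
    K,C=cam(n)
    if n=="wrist": C=(tool() if T is None else T)@np.array(optics.camera_model(n)["mount"])
    p=(np.c_[np.atleast_2d(P),np.ones(len(np.atleast_2d(P)))]@np.linalg.inv(C).T)[:,:3]@K.T
    return p[:,:2]/p[:,2:]
def back(n,px,z,T=None):
    K,C=cam(n)
    if n=="wrist": C=(tool() if T is None else T)@np.array(optics.camera_model(n)["mount"])
    px=np.atleast_2d(px); d=np.c_[px,np.ones(len(px))]@np.linalg.inv(K).T@C[:3,:3].T
    z=np.broadcast_to(z,len(px)); t=(z-C[2,3])/d[:,2]
    return C[:3,3]+t[:,None]*d
E
python3 - <<'E'
from h import *
a=cv2.imread("pics/scene0.png")
cv2.imwrite("pics/s1.png",cv2.resize(cv2.convertScaleAbs(a[100:290,130:345],alpha=1.4),None,fx=3.1,fy=3.1,interpolation=2)[:600])
cv2.imwrite("pics/s2.png",cv2.resize(cv2.convertScaleAbs(a[160:300,350:470],alpha=1.4),None,fx=4,fy=4,interpolation=2))
print(proj("scene",[[.227,-.473,.26],[0,0,0]]))
print(back("scene",[[181,145],[278,205],[408,230]],[0.035,.02,.07]))
E
```

```text
[[181.74976215  16.06450308]
 [352.5030255   82.60689135]]
[[ 0.49374492 -0.35270791  0.035     ]
 [ 0.54794983 -0.00823957  0.02      ]
 [ 0.4967508   0.34414871  0.07      ]]
```

View pics/s1.png

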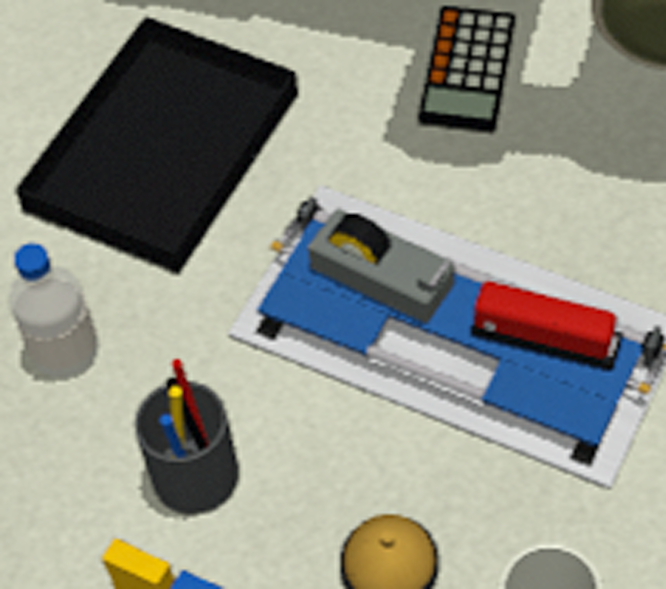

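View pics/s2.png

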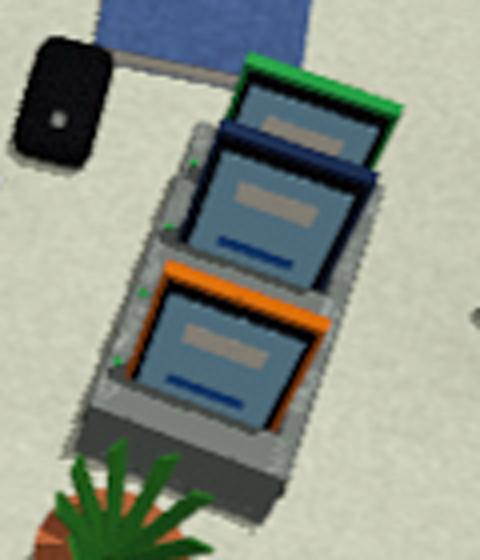

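Run:
```python
from h import *
np.set_printoptions(precision=4,suppress=True)
f=lambda p,s,o,z:back("scene",np.array(p)/s+np.array(o),z)
o1=(130,100)
def seg(n,P):
    print(n);print(P); d=np.diff(P,axis=0); print(" len",np.linalg.norm(d,axis=1)," ang",np.degrees(np.arctan2(d[:,1],d[:,0])))
seg("tray",f([[297,75],[148,20],[20,192]],3.1,o1,.035))
seg("stand",f([[322,188],[232,333],[610,485]],3.1,o1,.008))
seg("stapler",f([[485,284],[614,320]],3.1,o1,.080))
seg("disp",f([[455,265],[338,212],[310,250],[432,300]],3.1,o1,.070))
o2=(350,160)
for n,p in dict(orange=[[168,270],[328,327]],navy=[[221,127],[374,180]],green=[[249,61],[402,111]]).items(): seg(n,f(p,4,o2,.202))
seg("rack",f([[200,125],[95,405],[280,472]],4,o2,.072))
```

```text
tray
[[ 0.3654 -0.2724  0.035 ]
 [ 0.3681 -0.4402  0.035 ]
 [ 0.6036 -0.436   0.035 ]]
 len [0.1679 0.2355]  ang [-89.0596   1.0364]
stand
[[ 0.4588 -0.1965  0.008 ]
 [ 0.6383 -0.1924  0.008 ]
 [ 0.6298  0.1757  0.008 ]]
 len [0.1796 0.3682]  ang [ 1.2987 91.3241]
stapler
[[0.5335 0.0098 0.08  ]
 [0.5184 0.1254 0.08  ]]
 len [0.1167]  ang [97.4628]
disp
[[ 0.5209 -0.0254  0.07  ]
 [ 0.5153 -0.1454  0.07  ]
 [ 0.563  -0.1482  0.07  ]
 [ 0.5629 -0.0273  0.07  ]]
 len [0.1201 0.0478 0.1209]  ang [-92.6774  -3.4143  90.0353]
orange
[[0.5902 0.3073 0.202 ]
 [0.5855 0.4031 0.202 ]]
 len [0.0959]  ang [92.7588]
navy
[[0.4808 0.3027 0.202 ]
 [0.4768 0.3979 0.202 ]]
 len [0.0953]  ang [92.4187]
green
[[0.4263 0.3024 0.202 ]
 [0.4208 0.3988 0.202 ]]
 len [0.0966]  ang [93.238]
rack
[[0.3917 0.2854 0.072 ]
 [0.6223 0.2954 0.072 ]
 [0.6154 0.4149 0.072 ]]
 len [0.2308 0.1197]  ang [ 2.4941 93.3021]
```

```bash
cat >> h.py <<'E'
def go(pos,yaw=91.3,tilt=0.):
    """row to a target; tool x at yaw (deg), z down; tilt: fingertips lean towards tool +y (rad)"""
    T=tool(); y=np.radians(yaw)
    Rt=np.array([[np.cos(y),np.sin(y),0],[np.sin(y),-np.cos(y),0],[0,0,-1.]])@R.from_rotvec([-tilt,0,0]).as_matrix()
    d=T[:3,:3].T@(np.array(pos)-T[:3,3]); r=R.from_matrix(T[:3,:3].T@Rt).as_rotvec()
    print("row",[round(float(v),4) for v in [*r,*d]],"n>=",round(max(np.linalg.norm(d)/.0625,np.linalg.norm(r)/.188),1))
E
python3 -c "
from h import *
go([.54,.03,.30])"
```

```text
row [-0.0008, -0.0008, -1.1457, 0.4997, -0.3181, -0.0393] n>= 9.5
```

```bash
python3 drive.py '[[0,0,-1.1457,0.5,-0.318,-0.04,0.088],[0,0,-1.1457,0.5,-0.318,-0.04,0.088],[0,0,-1.1457,0.5,-0.318,-0.04,0.088],[0,0,-1.1457,0.5,-0.318,-0.04,0.088],[0,0,-1.1457,0.5,-0.318,-0.04,0.088],[0,0,-1.1457,0.5,-0.318,-0.04,0.088],[0,0,-1.1457,0.5,-0.318,-0.04,0.088],[0,0,-1.1457,0.5,-0.318,-0.04,0.088],[0,0,-1.1457,0.5,-0.318,-0.04,0.088],[0,0,-1.1457,0.5,-0.318,-0.04,0.088],[0,0,-1.1457,0.5,-0.318,-0.04,0.088],[0,0,-1.1457,0.5,-0.318,-0.04,0.088]]'
python3 - <<'E'
from h import *
T=tool();np.save("T1.npy",T);print(T.round(4))
cv2.imwrite("pics/w1.png",cv2.convertScaleAbs(optics.capture("wrist")[...,::-1],alpha=1.4))
E
```

```text
time: 1.6
tcp_pos: [0.5399, 0.0292, 0.3004]
eef_rot: [-0.0, 0.699, 0.715, -0.0]
contact_force: [-0.1, 0.1, 0.4]
width: 0.0881
grip_force: 0.0
[[-2.230e-02  9.998e-01 -8.000e-04  5.399e-01]
 [ 9.998e-01  2.230e-02 -2.000e-04  2.920e-02]
 [-1.000e-04 -8.000e-04 -1.000e+00  3.004e-01]
 [ 0.000e+00  0.000e+00  0.000e+00  1.000e+00]]
```

View pics/w1.png

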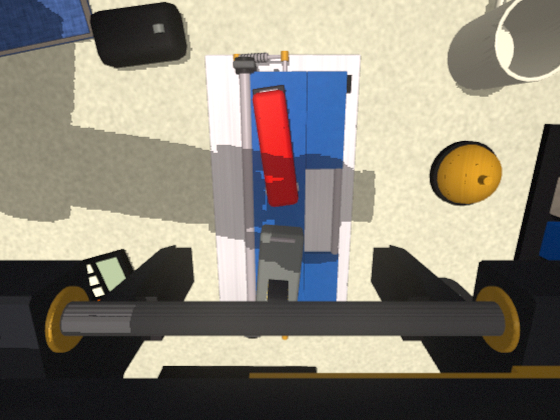

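Wrist view: stapler's top spans (253,92)–(298,205), dispenser's far end is near (282,228), stand's +y corners are (207,56) and (360,55), and the rod is around (337,210).

Run:
```python
from h import *
np.set_printoptions(precision=4,suppress=True)
T=np.load("T1.npy")
print("stand",back("wrist",[[207,56],[360,55]],.008,T))
S=back("wrist",[[253,92],[285,88],[298,203],[270,206]],.080,T);print("stapler",S,S.mean(0))
print("disp",back("wrist",[[262,230],[301,230],[257,295],[300,290]],.07,T))
print("rod",back("wrist",[[339,170],[336,252]],.030,T))
```

```text
stand [[0.4472 0.168  0.008 ]
 [0.6276 0.1728 0.008 ]]
stapler [[0.5077 0.1237 0.08  ]
 [0.5397 0.1282 0.08  ]
 [0.5567 0.0097 0.08  ]
 [0.526  0.0056 0.08  ]] [0.5325 0.0668 0.08  ]
disp [[ 0.5167 -0.026   0.07  ]
 [ 0.5618 -0.025   0.07  ]
 [ 0.5109 -0.1105  0.07  ]
 [ 0.5635 -0.1025  0.07  ]]
rod [[ 0.6082  0.0396  0.03  ]
 [ 0.6116 -0.0685  0.03  ]]
```

```bash
python3 -c "
from h import *
go([.5325,.067,.062],98.2)"
```

```text
row [-0.0004, 0.0001, -0.1215, 0.0383, -0.0065, 0.2386] n>= 3.9
```

```bash
python3 drive.py '[[0,0,-0.1215,0.038,-0.0065,0.06,0.088],[0,0,-0.1215,0.038,-0.0065,0.12,0.088],[0,0,-0.1215,0.038,-0.0065,0.18,0.088],[0,0,-0.1215,0.038,-0.0065,0.215,0.088],[0,0,-0.1215,0.038,-0.0065,0.238,0.088],[0,0,-0.1215,0.038,-0.0065,0.238,0.088],[0,0,-0.1215,0.038,-0.0065,0.238,0],[0,0,-0.1215,0.038,-0.0065,0.238,0],[0,0,-0.1215,0.038,-0.0065,0.238,0],[0,0,-0.1215,0.038,-0.0065,0.238,0],[0,0,-0.1215,0.038,-0.0065,0.238,0]]'
python3 -c "
from h import *
go([.545,-.355,.15],91)"
```

```text
time: 3.02
tcp_pos: [0.533, 0.0678, 0.0628]
eef_rot: [0.0, 0.654, 0.756, 0.0]
contact_force: [0.2, 1.1, -1.1]
width: 0.0401
grip_force: 0.0
row [0.0001, 0.0, 0.1269, -0.4201, -0.0489, -0.0872] n>= 6.9
```

```bash
python3 drive.py '[[0,0,0,0,0,0,0],[0,0,0,0,0,0,0],[0,0,0,0,0,0,0],[0,0,0,0,0,-0.05,0],[0,0,0,0,0,-0.09,0]]'
python3 -c "
from h import *
go([.545,-.355,.15],91)"
```

```text
time: 3.65
tcp_pos: [0.5329, 0.0677, 0.1537]
eef_rot: [-0.0, 0.654, 0.756, -0.0]
contact_force: [0.0, -0.4, -2.8]
width: 0.0354
grip_force: 30.0
row [-0.0002, -0.0001, 0.1266, -0.4201, -0.0487, 0.0037] n>= 6.8
```

```bash
python3 -c "
from h import *
print(back('scene',[[148,216],[141,185],[190,258],[188,230]],[0.0,.15,0,.15]).round(3))
# tray rim, bottom corner
print(back('scene',[[130+20/3.1,100+192/3.1],[130+178/3.1,100+270/3.1],[130+180/3.1,100+252/3.1]],[.035,0,.035]).round(3))"
```

```text
[[ 0.728 -0.324  0.   ]
 [ 0.721 -0.315  0.15 ]
 [ 0.79  -0.152  0.   ]
 [ 0.782 -0.139  0.15 ]]
[[ 0.604 -0.436  0.035]
 [ 0.596 -0.275  0.   ]
 [ 0.597 -0.267  0.035]]
```

```bash
python3 drive.py '[[0,0,0.1266,-0.42,-0.049,0,0],[0,0,0.1266,-0.42,-0.049,0,0],[0,0,0.1266,-0.42,-0.049,0,0],[0,0,0.1266,-0.42,-0.049,0,0],[0,0,0.1266,-0.42,-0.049,0,0],[0,0,0.1266,-0.42,-0.049,0,0],[0,0,0.1266,-0.42,-0.049,0,0],[0,0,0.1266,-0.42,-0.049,0.05,0],[0,0,0.1266,-0.42,-0.049,0.09,0],[0,0,0.1266,-0.42,-0.049,0.11,0],[0,0,0.1266,-0.42,-0.049,0.117,0],[0,0,0.1266,-0.42,-0.049,0.117,0]]'
```

```text
time: 5.15
tcp_pos: [0.5453, -0.3552, 0.0366]
eef_rot: [0.001, 0.701, 0.713, 0.0]
contact_force: [0.1, 0.1, -3.0]
width: 0.0354
grip_force: 30.0
```

```bash
python3 drive.py '[[0,0,0,0,0,0.003,0],[0,0,0,0,0,0.003,0.065],[0,0,0,0,0,0.003,0.065],[0,0,0,0,0,0.003,0.065],[0,0,0,0,0,0.003,0.065],[0,0,0,0,0,-0.05,0.065],[0,0,0,0,0,-0.11,0.088],[0,0,0,0,0,-0.17,0.088],[0,0,0,0,0,-0.23,0.088]]'
python3 -c "
from h import *
go([.54,-.04,.27],91.3)"
```

```text
time: 6.28
tcp_pos: [0.5446, -0.3547, 0.2679]
eef_rot: [0.0, 0.701, 0.713, 0.0]
contact_force: [0.6, -0.3, -0.6]
width: 0.0877
grip_force: 0.0
row [0.0002, 0.0002, -0.0051, 0.3148, 0.001, -0.0021] n>= 5.0
```

```bash
python3 drive.py '[[0,0,-0.005,0.205,0,0,0.088],[0,0,-0.005,0.205,0,0,0.088],[0,0,-0.005,0.205,0,0,0.088],[0,0,-0.005,0.205,0,0,0.088],[0,0,-0.005,0.205,0,0,0.088]]'
python3 - <<'E'
from h import *
T=tool();np.save("T2.npy",T);print(T[:3,3].round(4))
cv2.imwrite("pics/w2.png",cv2.convertScaleAbs(optics.capture("wrist")[...,::-1],alpha=1.4))
E
```

```text
time: 6.9
tcp_pos: [0.5414, -0.1497, 0.266]
eef_rot: [0.0, 0.699, 0.716, -0.0]
contact_force: [-0.5, -1.0, 0.7]
width: 0.0879
grip_force: 0.0
[ 0.5414 -0.1497  0.266 ]
```

View pics/w2.png

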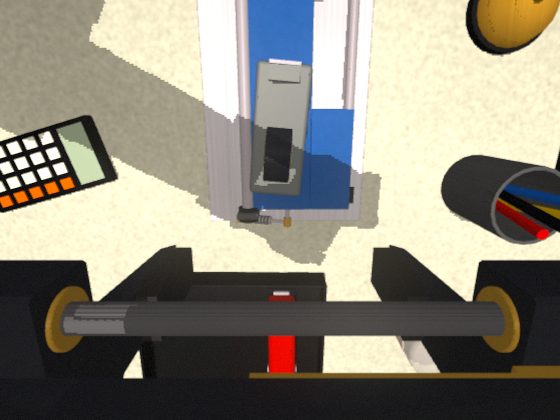

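Dispenser's top corners are (259,63), (311,66), (299,193) and (251,190). The stand's -y corners are (212,218) and (358,220), and the stapler sits in the tray at (281,330).

Run:
```python
from h import *
np.set_printoptions(precision=4,suppress=True)
T=np.load("T2.npy")
S=back("wrist",[[259,63],[311,66],[299,193],[251,190]],.070,T);print(S,S.mean(0)); d=(S[0]+S[1]-S[2]-S[3]);a=np.degrees(np.arctan2(d[1],d[0]));print(a)
print("stand",back("wrist",[[212,218],[358,220]],.008,T))
go([*S.mean(0)[:2],.062],a)
```

```text
[[ 0.5168 -0.032   0.07  ]
 [ 0.5644 -0.0335  0.07  ]
 [ 0.5577 -0.1525  0.07  ]
 [ 0.5092 -0.1505  0.07  ]] [ 0.537  -0.0921  0.07  ]
86.55229371358462
stand [[ 0.4551 -0.2004  0.008 ]
 [ 0.6356 -0.199   0.008 ]]
row [0.0003, 0.0005, 0.0827, 0.0588, -0.0031, 0.2038] n>= 3.4
```

```bash
python3 drive.py '[[0,0,0.0827,0.059,-0.003,0.06,0.088],[0,0,0.0827,0.059,-0.003,0.12,0.088],[0,0,0.0827,0.059,-0.003,0.17,0.088],[0,0,0.0827,0.059,-0.003,0.204,0.088],[0,0,0.0827,0.059,-0.003,0.204,0.088],[0,0,0.0827,0.059,-0.003,0.204,0],[0,0,0.0827,0.059,-0.003,0.204,0],[0,0,0.0827,0.059,-0.003,0.204,0],[0,0,0.0827,0.059,-0.003,0.204,0],[0,0,0.0827,0.059,-0.003,0.204,0],[0,0,0.0827,0.059,-0.003,0.204,0],[0,0,0.0827,0.059,-0.003,0.13,0]]'
python3 -c "
from h import *
go([.432,-.354,.14],91)"
```

```text
time: 8.45
tcp_pos: [0.5344, -0.0901, 0.1207]
eef_rot: [-0.005, 0.728, 0.685, -0.002]
contact_force: [1.5, -0.5, -4.1]
width: 0.0519
grip_force: 30.0
row [-0.0103, -0.004, -0.0777, -0.2695, -0.0865, -0.0194] n>= 4.5
```

```bash
python3 drive.py '[[0,0,-0.0777,-0.2695,-0.0865,-0.03,0],[0,0,-0.0777,-0.2695,-0.0865,-0.03,0],[0,0,-0.0777,-0.2695,-0.0865,-0.03,0],[0,0,-0.0777,-0.2695,-0.0865,-0.03,0],[0,0,-0.0777,-0.2695,-0.0865,-0.03,0],[0,0,-0.0777,-0.2695,-0.0865,0.03,0],[0,0,-0.0777,-0.2695,-0.0865,0.06,0],[0,0,-0.0777,-0.2695,-0.0865,0.075,0],[0,0,-0.0777,-0.2695,-0.0865,0.08,0],[0,0,-0.0777,-0.2695,-0.0865,0.08,0]]'
```

```text
time: 9.7
tcp_pos: [0.4347, -0.3551, 0.0449]
eef_rot: [0.001, 0.701, 0.713, -0.0]
contact_force: [0.6, -0.0, -4.5]
width: 0.0518
grip_force: 30.0
```

```bash
python3 drive.py '[[0,0,0,0,0,0.005,0],[0,0,0,0,0,0.0095,0],[0,0,0,0,0,0.0095,0.07],[0,0,0,0,0,0.0095,0.07],[0,0,0,0,0,0.0095,0.07],[0,0,0,0,0,-0.03,0.07],[0,0,0,0,0,-0.09,0.07],[0,0,0,0,0,-0.15,0.03],[0,0,0,0,0,-0.15,0.03]]'
python3 - <<'E'
from h import *
print(tool()[:3,3])
cv2.imwrite("pics/s3.png",cv2.resize(cv2.convertScaleAbs(optics.capture("scene")[90:270,120:360,::-1],alpha=1.4),None,fx=3,fy=3,interpolation=2))
go([.610,-.0145,.10],91.3)
E
```

```text
time: 10.82
tcp_pos: [0.4355, -0.3561, 0.199]
eef_rot: [0.005, 0.701, 0.713, -0.001]
contact_force: [-0.2, -0.2, -1.8]
width: 0.052
grip_force: 0.0
[ 0.4354886  -0.3561454   0.19898872]
row [0.0025, 0.0031, -0.005, 0.3379, 0.181, 0.0954] n>= 6.3
```

View pics/s3.png

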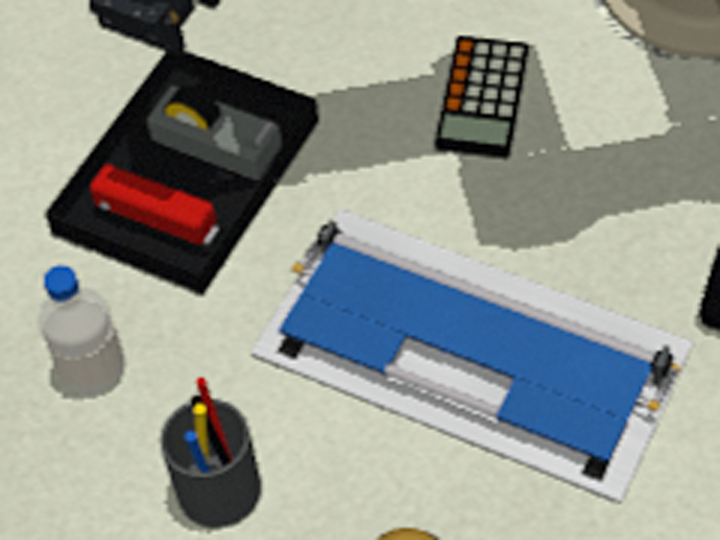

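Both items are in the tray and the stand is clear: plate corners (340,212), (690,345), (620,498), (255,353); rod from (388,377) to (499,416).

```bash
python3 drive.py '[[0,0,-0.005,0.338,0.181,0.0,0.03],[0,0,-0.005,0.338,0.181,0,0.03],[0,0,-0.005,0.338,0.181,0,0.03],[0,0,-0.005,0.338,0.181,0,0.03],[0,0,-0.005,0.338,0.181,0,0.03],[0,0,-0.005,0.338,0.181,0,0.03],[0,0,-0.005,0.338,0.181,0.05,0.03],[0,0,-0.005,0.338,0.181,0.095,0.03],[0,0,-0.005,0.338,0.181,0.095,0.03]]'
python3 - <<'E'
from h import *
np.set_printoptions(precision=4,suppress=True)
p=back("scene",np.array([[340,212],[690,345],[620,498],[255,353]])/3+[120,90],.008)
print(p,p.mean(0)); print(back("scene",np.array([[388,377],[499,416]])/3+[120,90],.03))
a=np.radians(1.3); print("origin", p[:,:2].mean(0)+np.array([np.cos(a),np.sin(a)])*.0075)
go([.6095,-.0135,.037])
cv2.imwrite("pics/s4.png",cv2.resize(cv2.convertScaleAbs(optics.capture("scene")[150:270,210:350,::-1],alpha=1.4),None,fx=4,fy=4,interpolation=2))
E
```

```text
time: 12.0
tcp_pos: [0.6072, -0.0132, 0.095]
eef_rot: [-0.004, 0.699, 0.715, -0.002]
contact_force: [-0.4, -0.2, 1.5]
width: 0.0302
grip_force: 0.0
[[ 0.4596 -0.1979  0.008 ]
 [ 0.4521  0.1711  0.008 ]
 [ 0.6287  0.1749  0.008 ]
 [ 0.6388 -0.1916  0.008 ]] [ 0.5448 -0.0109  0.008 ]
[[ 0.619  -0.061   0.03  ]
 [ 0.6116  0.0474  0.03  ]]
origin [ 0.5523 -0.0107]
row [-0.0087, -0.0021, 0.0001, -0.0005, 0.0028, 0.058] n>= 0.9
```

View pics/s4.png

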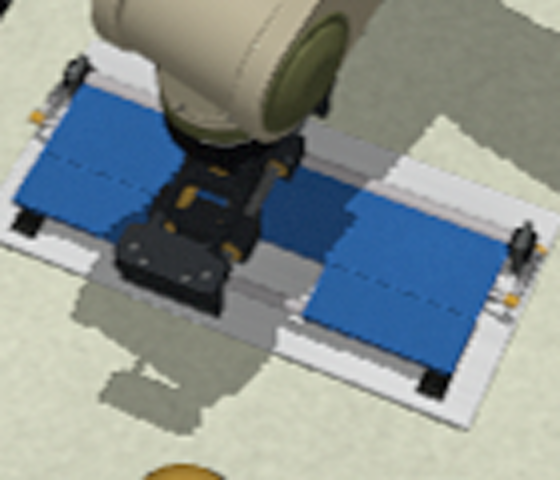

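The fingers hang over the rod with the gripper partly hiding it; I'll descend slowly and watch the force.

```bash
python3 drive.py '[[0,0,0,0,0.0035,0.02,0.03],[0,0,0,0,0.0035,0.035,0.03],[0,0,0,0,0.0035,0.045,0.03],[0,0,0,0,0.0035,0.052,0.03],[0,0,0,0,0.0035,0.058,0.03],[0,0,0,0,0.0035,0.058,0.03]]'
```

```text
time: 12.8
tcp_pos: [0.6127, -0.0137, 0.041]
eef_rot: [-0.0, 0.699, 0.715, -0.0]
contact_force: [-0.3, 0.2, -0.3]
width: 0.0296
grip_force: 0.0
```

```bash
python3 drive.py '[[0,0,0,0,-0.0015,0.0035,0.03],[0,0,0,0,-0.0015,0.0035,0.02],[0,0,0,0,-0.0015,0.0035,0],[0,0,0,0,-0.0015,0.0035,0],[0,0,0,0,-0.0015,0.0035,0],[0,0,0,0,-0.0015,0.0035,0]]'
```

```text
time: 13.55
tcp_pos: [0.609, -0.0137, 0.0376]
eef_rot: [-0.003, 0.699, 0.715, -0.002]
contact_force: [-14.6, -1.1, 8.9]
width: 0.0087
grip_force: 30.0
```

```bash
python3 drive.py '[[0,0,0,0,-0.004,-0.022,0],[0,0,0,0,-0.0107,-0.043,0],[0,0,0,0,-0.021,-0.062,0],[0,0,0,0,-0.035,-0.079,0],[0,0,0,0,-0.0526,-0.0926,0],[0,0,0,0,-0.072,-0.1025,0]]'
```

```text
time: 14.3
tcp_pos: [0.5415, -0.0154, 0.143]
eef_rot: [0.004, 0.699, 0.715, 0.003]
contact_force: [3.9, 1.4, 3.9]
width: 0.0088
grip_force: 30.0
```

```bash
python3 drive.py '[[0,0,0,0,-0.021,-0.006,0],[0,0,0,0,-0.043,-0.0075,0],[0,0,0,0,-0.0595,-0.0057,0],[0,0,0,0,-0.0734,-0.0023,0],[0,0,0,0,-0.0776,-0.001,0],[0,0,0,0,-0.0776,-0.001,0]]'
```

```text
time: 15.05
tcp_pos: [0.4614, -0.0172, 0.1415]
eef_rot: [-0.0, 0.699, 0.715, -0.0]
contact_force: [-6.6, -1.9, 5.6]
width: 0.0086
grip_force: 30.0
```

```bash
python3 drive.py '[[0,0,0,0,0,0,0.04],[0,0,0,0,0,0,0.04],[0,0,0,0,0,0,0.04],[0,0,0,0,0,0,0.04],[0,0,0,0,0,-0.03,0.04],[0,0,0,0,0,-0.08,0.04],[0,0,0,0,0,-0.14,0.04],[0,0,0,0,0,-0.2,0.04],[0,0,0,0,0,-0.2,0.04]]'
python3 - <<'E'
from h import *
cv2.imwrite("pics/s5.png",cv2.resize(cv2.convertScaleAbs(optics.capture("scene")[80:300,130:470,::-1],alpha=1.4),None,fx=2.35,fy=2.35,interpolation=2))
go([.48,.27,.36],93)
E
```

```text
time: 16.18
tcp_pos: [0.4627, -0.0173, 0.3451]
eef_rot: [0.004, 0.699, 0.715, 0.002]
contact_force: [0.4, -0.4, -0.9]
width: 0.0397
grip_force: 0.0
row [0.003, 0.001, -0.0297, 0.2866, 0.0245, -0.0179] n>= 4.6
```

View pics/s5.png

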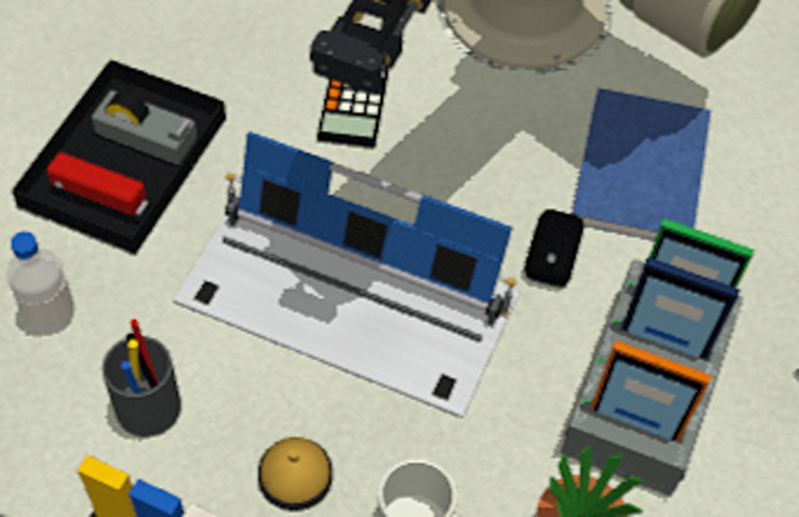

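Panel fully open. The lip runs from (224,240) to (480,338), and the tablets are still in the rack. Next, a look from above the rack.

```bash
python3 drive.py '[[0,0,-0.03,0.297,0.045,-0.018,0.04],[0,0,-0.03,0.297,0.045,-0.018,0.04],[0,0,-0.03,0.297,0.045,-0.018,0.04],[0,0,-0.03,0.297,0.045,-0.018,0.04],[0,0,-0.03,0.297,0.045,-0.018,0.04],[0,0,-0.03,0.297,0.045,-0.018,0.04],[0,0,-0.03,0.297,0.045,-0.018,0.04]]'
python3 - <<'E'
from h import *
T=tool();np.save("T3.npy",T)
cv2.imwrite("pics/w3.png",cv2.resize(cv2.convertScaleAbs(optics.capture("wrist")[30:260,150:450,::-1],alpha=1.4),None,fx=2.6,fy=2.6,interpolation=2))
E
```

```text
time: 17.1
tcp_pos: [0.5, 0.2804, 0.3578]
eef_rot: [-0.0, 0.688, 0.725, -0.001]
contact_force: [-0.5, -1.5, 0.4]
width: 0.0401
grip_force: 0.0
```

View pics/w3.png

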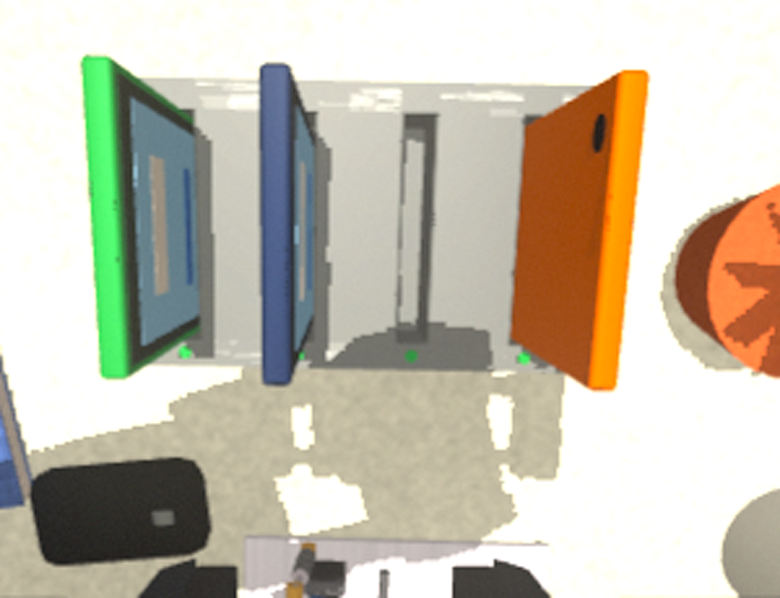

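Top-edge centre lines: green (96,58)–(117,377), navy (275,66)–(278,382), orange (634,72)–(603,388).

Run:
```python
from h import *
np.set_printoptions(precision=4,suppress=True)
T=np.load("T3.npy")
for n,p in dict(green=[[96,58],[117,377]],navy=[[275,66],[278,382]],orange=[[634,72],[603,388]]).items():
    P=back("wrist",np.array(p)/2.6+[150,30],.202,T); d=P[0]-P[1]
    print(n,P.mean(0),np.linalg.norm(d),np.degrees(np.arctan2(d[1],d[0])))
```

```text
green [0.4196 0.3472 0.202 ] 0.09792733772035028 92.51971340246367
navy [0.4738 0.348  0.202 ] 0.09733700099934972 92.26689955599535
orange [0.5832 0.3517 0.202 ] 0.09758383867629969 92.12767541121309
```

```bash
python3 -c "
from h import *
go([.5850,.353,.185],92.4)"
```

```text
row [-0.0015, 0.0006, 0.0097, 0.0687, 0.0888, 0.1732] n>= 3.3
```

```bash
python3 drive.py '[[0,0,0.01,0.069,0.089,0,0.04],[0,0,0.01,0.069,0.089,0.02,0.04],[0,0,0.01,0.069,0.089,0.06,0.04],[0,0,0.01,0.069,0.089,0.1,0.04],[0,0,0.01,0.069,0.089,0.13,0.04],[0,0,0.01,0.069,0.089,0.16,0.04],[0,0,0.01,0.069,0.089,0.173,0.04],[0,0,0.01,0.069,0.089,0.173,0.04]]'
```

```text
time: 18.15
tcp_pos: [0.5855, 0.3537, 0.1861]
eef_rot: [-0.0, 0.692, 0.722, -0.0]
contact_force: [0.7, 0.9, -0.7]
width: 0.0399
grip_force: 0.0
```

```bash
python3 drive.py '[[0,0,0,0,0,0,0],[0,0,0,0,0,0,0],[0,0,0,0,0,0,0],[0,0,0,0,0,0,0],[0,0,0,0,0,0,0],[0,0,0,0,0,-0.03,0],[0,0,0,0,0,-0.07,0],[0,0,0,0,0,-0.12,0],[0,0,0,0,0,-0.17,0],[0,0,0,0,0,-0.17,0]]'
cat >> h.py <<'E'
O=np.array([.549,-.012]); A=np.radians(1.3)
def place(sy,up=0.,off=0.,h=.174,z0=.0097):
    """go to the pose holding a tablet h above its bottom at stand y=sy; up along the tablet, off to the front"""
    u=np.array([-.342,.940]); n=np.array([.940,.342])
    x,z=np.array([-.033,z0])+(h+up)*u+off*n
    w=O+[x*np.cos(A)-sy*np.sin(A), x*np.sin(A)+sy*np.cos(A)]
    print("target",w.round(4),z.round(4)); go([*w,z],91.3,.35)
E
python3 -c "
from h import *
place(-.112,.15,.02)"
```

```text
time: 19.4
tcp_pos: [0.5858, 0.3547, 0.3596]
eef_rot: [0.001, 0.692, 0.722, 0.003]
contact_force: [-0.6, 0.6, -3.8]
width: 0.01
grip_force: 30.0
target [ 0.4266 -0.1268] 0.3211
row [-0.3435, -0.0058, 0.0194, -0.4743, -0.1799, 0.0363] n>= 8.1
```

```bash
python3 drive.py '[[-0.3435,-0.006,0.019,-0.474,-0.18,0.015,0],[-0.3435,-0.006,0.019,-0.474,-0.18,0.015,0],[-0.3435,-0.006,0.019,-0.474,-0.18,0.015,0],[-0.3435,-0.006,0.019,-0.474,-0.18,0.015,0],[-0.3435,-0.006,0.019,-0.474,-0.18,0.015,0],[-0.3435,-0.006,0.019,-0.474,-0.18,0.015,0],[-0.3435,-0.006,0.019,-0.474,-0.18,0.015,0],[-0.3435,-0.006,0.019,-0.474,-0.18,0.015,0],[-0.3435,-0.006,0.019,-0.474,-0.18,0.015,0],[-0.3435,-0.006,0.019,-0.474,-0.18,0.015,0],[-0.3435,-0.006,0.019,-0.474,-0.18,0.015,0]]'
python3 -c "
from h import *
place(-.112,.03,.005)"
```

```text
time: 20.78
tcp_pos: [0.4254, -0.1261, 0.34]
eef_rot: [0.119, 0.689, 0.705, 0.121]
contact_force: [-0.1, -0.2, -3.4]
width: 0.0099
grip_force: 30.0
target [ 0.4535 -0.1262] 0.2032
row [-0.0083, 0.0009, 0.0005, -0.0006, -0.0194, 0.1383] n>= 2.2
```

```bash
python3 drive.py '[[-0.008,0,0,0,-0.01,0.03,0],[-0.008,0,0,0,-0.0194,0.06,0],[-0.008,0,0,0,-0.0194,0.09,0],[-0.008,0,0,0,-0.0194,0.115,0],[-0.008,0,0,0,-0.0194,0.138,0],[-0.008,0,0,0,-0.0194,0.138,0]]'
python3 - <<'E'
from h import *
place(-.112,0,0.004)
a=cv2.convertScaleAbs(optics.capture("scene")[100:270,190:370,::-1],alpha=1.4)
cv2.imwrite("pics/s6.png",cv2.resize(a,None,fx=3.5,fy=3.5,interpolation=2))
E
```

```text
time: 21.52
tcp_pos: [0.4536, -0.1247, 0.2032]
eef_rot: [0.121, 0.687, 0.705, 0.124]
contact_force: [0.1, -0.4, -2.8]
width: 0.0097
grip_force: 30.0
target [ 0.4628 -0.126 ] 0.1746
row [-0.0017, -0.0008, 0.0027, -0.0015, -0.0011, 0.0299] n>= 0.5
```

View pics/s6.png

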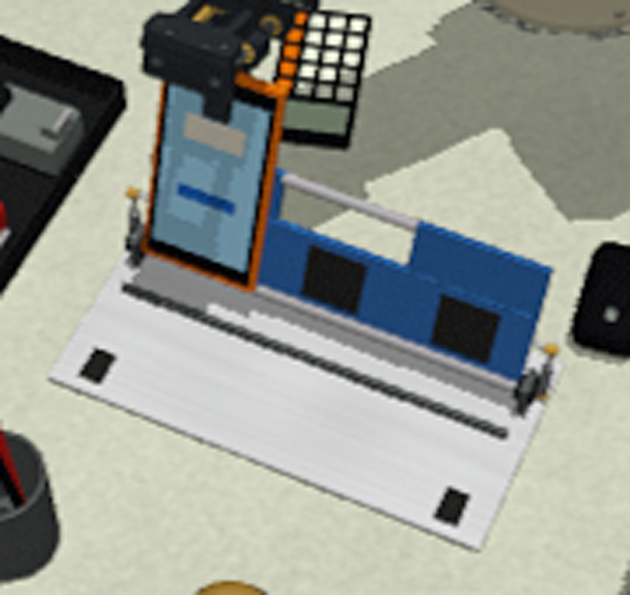

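The tablet hangs just ahead of the panel, bottom edge at (145,250)–(250,288), behind the lip line. Lowering slowly.

```bash
python3 drive.py '[[0,0,0,0,0,0.008,0],[0,0,0,0,0,0.015,0],[0,0,0,0,0,0.021,0],[0,0,0,0,0,0.025,0],[0,0,0,0,0,0.027,0],[0,0,0,0,0,0.027,0]]'
```

```text
time: 22.32
tcp_pos: [0.4632, -0.1264, 0.1794]
eef_rot: [0.123, 0.688, 0.704, 0.124]
contact_force: [0.4, -0.3, -3.6]
width: 0.0095
grip_force: 30.0
```

```bash
python3 drive.py '[[0,0,0,0,0,0.002,0],[0,0,0,0,0,0.004,0],[0,0,0,0,0,0.004,0]]'; python3 drive.py '[[0,0,0,0,0,0.001,0],[0,0,0,0,0,0.001,0]]'
```

```text
time: 22.7
tcp_pos: [0.4646, -0.1263, 0.1755]
eef_rot: [0.123, 0.688, 0.704, 0.124]
contact_force: [0.1, 0.1, -3.7]
width: 0.0096
grip_force: 30.0
time: 22.95
tcp_pos: [0.4649, -0.1263, 0.1747]
eef_rot: [0.123, 0.688, 0.704, 0.124]
contact_force: [0.8, 0.2, -3.2]
width: 0.01
grip_force: 30.0
```

```bash
python3 -c "
from h import *
place(-.112,0,0)"
```

```text
target [ 0.4591 -0.1261] 0.1733
row [0.0015, 0.0023, 0.0012, 0.0004, -0.006, -0.0007] n>= 0.1
```

```bash
python3 drive.py '[[0,0,0,0,-0.003,0.0005,0],[0,0,0,0,-0.005,0.001,0],[0,0,0,0,-0.005,0.001,0]]'; python3 drive.py '[[0,0,0,0,0,0.0015,0],[0,0,0,0,0,0.0015,0]]'
```

```text
time: 23.32
tcp_pos: [0.4611, -0.1269, 0.1729]
eef_rot: [0.124, 0.688, 0.704, 0.124]
contact_force: [0.7, -0.3, 4.1]
width: 0.0102
grip_force: 30.2
time: 23.58
tcp_pos: [0.4622, -0.1272, 0.173]
eef_rot: [0.126, 0.688, 0.704, 0.125]
contact_force: [-7.1, 0.9, 21.8]
width: 0.0099
grip_force: 30.0
```

```bash
python3 drive.py '[[0,0,0,0,0,-0.0015,0],[0,0,0,0,-0.002,-0.0015,0],[0,0,0,0,-0.002,-0.0015,0]]'
```

```text
time: 23.95
tcp_pos: [0.4593, -0.127, 0.1723]
eef_rot: [0.125, 0.688, 0.704, 0.125]
contact_force: [-0.2, 0.5, 7.2]
width: 0.01
grip_force: 30.4
```

```bash
python3 drive.py '[[0,0,0,0,0,0,0.014],[0,0,0,0,0,0,0.02],[0,0,0,0,0,0,0.03],[0,0,0,0,0,0,0.03],[0,0,0,0,0,0,0.03],[0,0,0,0,0,-0.03,0.03],[0,0,0,0,0,-0.08,0.03],[0,0,0,0,0,-0.14,0.03]]'
python3 - <<'E'
from h import *
a=cv2.convertScaleAbs(optics.capture("scene")[90:260,190:370,::-1],alpha=1.4)
b=cv2.convertScaleAbs(optics.capture("side")[170:290,220:350,::-1],alpha=1.4)
a=cv2.resize(a,(424,400));b=cv2.resize(b,(370,400))
cv2.imwrite("pics/s7.png",np.hstack([a,b]))
go([.475,.35,.36],92.4)
E
```

```text
time: 24.95
tcp_pos: [0.4096, -0.1269, 0.3038]
eef_rot: [0.122, 0.688, 0.704, 0.124]
contact_force: [0.7, -0.4, 0.8]
width: 0.0302
grip_force: 0.0
row [0.359, 0.0127, -0.0178, 0.476, 0.0899, -0.0264] n>= 7.8
```

View pics/s7.png

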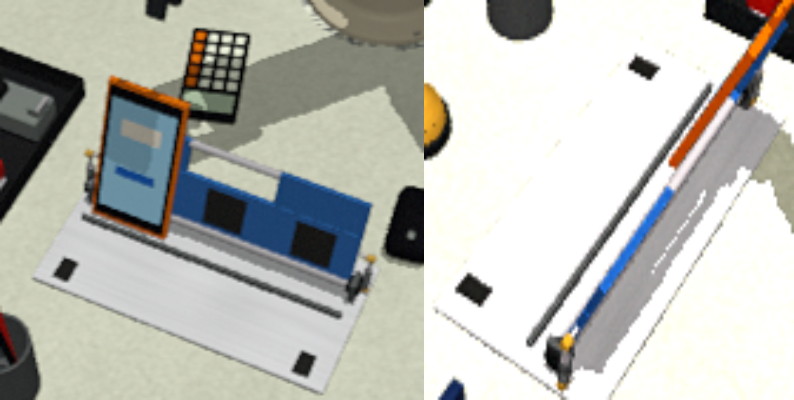

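Orange stands on the ledge leaning on the panel, screen forward. Next is navy.

```bash
python3 drive.py '[[0.359,0.0127,-0.0178,0.476,0.09,-0.026,0.04],[0.359,0.0127,-0.0178,0.476,0.09,-0.026,0.04],[0.359,0.0127,-0.0178,0.476,0.09,-0.026,0.04],[0.359,0.0127,-0.0178,0.476,0.09,-0.026,0.04],[0.359,0.0127,-0.0178,0.476,0.09,-0.026,0.04],[0.359,0.0127,-0.0178,0.476,0.09,-0.026,0.04],[0.359,0.0127,-0.0178,0.476,0.09,-0.026,0.04],[0.359,0.0127,-0.0178,0.476,0.09,-0.026,0.04],[0.359,0.0127,-0.0178,0.476,0.09,-0.026,0.04],[0.359,0.0127,-0.0178,0.476,0.09,-0.026,0.04]]'
python3 -c "
from h import *
go([.4760,.349,.185],92.4)"
```

```text
time: 26.3
tcp_pos: [0.4751, 0.3502, 0.3559]
eef_rot: [-0.005, 0.692, 0.722, -0.001]
contact_force: [0.1, -0.2, 0.6]
width: 0.04
grip_force: 0.0
row [-0.0088, -0.006, 0.0008, -0.0022, 0.0024, 0.1709] n>= 2.7
```

```bash
python3 drive.py '[[0,0,0,-0.001,0.001,0.05,0.04],[0,0,0,-0.001,0.001,0.1,0.04],[0,0,0,-0.001,0.001,0.14,0.04],[0,0,0,-0.001,0.001,0.172,0.04],[0,0,0,-0.001,0.001,0.172,0.04],[0,0,0,-0.001,0.001,0.172,0]]'
python3 drive.py '[[0,0,0,0,0,0,0],[0,0,0,0,0,0,0],[0,0,0,0,0,0,0],[0,0,0,0,0,0,0],[0,0,0,0,0,-0.03,0],[0,0,0,0,0,-0.07,0],[0,0,0,0,0,-0.12,0],[0,0,0,0,0,-0.17,0],[0,0,0,0,0,-0.17,0]]'
python3 -c "
from h import *
place(0,.18,.02)"
```

```text
time: 27.05
tcp_pos: [0.4755, 0.3503, 0.1866]
eef_rot: [-0.005, 0.692, 0.722, 0.001]
contact_force: [-0.0, -0.2, 0.7]
width: 0.0319
grip_force: 0.0
time: 28.18
tcp_pos: [0.4765, 0.3499, 0.3578]
eef_rot: [-0.004, 0.692, 0.722, 0.002]
contact_force: [0.6, 0.7, -4.3]
width: 0.0099
grip_force: 30.0
target [ 0.4138 -0.0151] 0.3493
row [-0.3523, -0.0124, 0.0183, -0.362, -0.0783, 0.0054] n>= 5.9
```

```bash
python3 drive.py '[[-0.349,-0.009,0.018,-0.362,-0.078,0.005,0],[-0.349,-0.009,0.018,-0.362,-0.078,0.005,0],[-0.349,-0.009,0.018,-0.362,-0.078,0.005,0],[-0.349,-0.009,0.018,-0.362,-0.078,0.005,0],[-0.349,-0.009,0.018,-0.362,-0.078,0.005,0],[-0.349,-0.009,0.018,-0.362,-0.078,0.005,0],[-0.349,-0.009,0.018,-0.362,-0.078,0.005,0],[-0.349,-0.009,0.018,-0.362,-0.078,0.005,0],[-0.349,-0.009,0.018,-0.362,-0.078,0.005,0]]'
python3 -c "
from h import *
place(0,.03,.005)"
```

```text
time: 29.3
tcp_pos: [0.4134, -0.0141, 0.3473]
eef_rot: [0.117, 0.688, 0.706, 0.122]
contact_force: [-0.4, 0.0, -4.2]
width: 0.0095
grip_force: 30.0
target [ 0.451  -0.0142] 0.2032
row [-0.01, -0.0027, 0.0025, -0.0014, -0.0127, 0.1484] n>= 2.4
```

```bash
python3 drive.py '[[-0.008,0,0,0,-0.0127,0.03,0],[-0.008,0,0,0,-0.0127,0.06,0],[-0.008,0,0,0,-0.0127,0.09,0],[-0.008,0,0,0,-0.0127,0.12,0],[-0.008,0,0,0,-0.0127,0.148,0],[-0.008,0,0,0,-0.0127,0.156,0],[-0.008,0,0,0,-0.0127,0.163,0],[-0.008,0,0,0,-0.0127,0.168,0],[-0.008,0,0,0,-0.0127,0.171,0],[-0.008,0,0,0,-0.0127,0.173,0],[-0.008,0,0,0,-0.0127,0.173,0]]'
python3 -c "
from h import *
place(0,0,0)"
```

```text
time: 30.68
tcp_pos: [0.4595, -0.0142, 0.1809]
eef_rot: [0.121, 0.688, 0.704, 0.125]
contact_force: [1.1, -0.7, -3.1]
width: 0.01
grip_force: 30.0
target [ 0.4565 -0.0141] 0.1733
row [-0.0004, -0.001, 0.0003, 0.0002, -0.0054, 0.0061] n>= 0.1
```

```bash
python3 drive.py '[[0,0,0,0,0,0.002,0],[0,0,0,0,0,0.004,0],[0,0,0,0,-0.003,0.0045,0],[0,0,0,0,-0.005,0.005,0],[0,0,0,0,-0.005,0.005,0]]'; python3 drive.py '[[0,0,0,0,0,0.001,0],[0,0,0,0,0,0.001,0]]'
```

```text
time: 31.3
tcp_pos: [0.4568, -0.0143, 0.1746]
eef_rot: [0.122, 0.688, 0.704, 0.125]
contact_force: [3.5, 2.0, -4.1]
width: 0.0097
grip_force: 30.0
time: 31.55
tcp_pos: [0.4571, -0.0144, 0.1737]
eef_rot: [0.122, 0.688, 0.704, 0.125]
contact_force: [3.3, 0.3, -2.1]
width: 0.0096
grip_force: 30.0
```

```bash
python3 drive.py '[[0,0,0,0,0,0.001,0],[0,0,0,0,0,0.001,0]]'
```

```text
time: 31.8
tcp_pos: [0.4574, -0.0141, 0.1732]
eef_rot: [0.122, 0.688, 0.704, 0.125]
contact_force: [-3.7, 2.5, 8.3]
width: 0.0098
grip_force: 30.0
```

Seated; release and withdraw.

```bash
python3 drive.py '[[0,0,0,0,-0.001,-0.0003,0],[0,0,0,0,-0.001,-0.0003,0.014],[0,0,0,0,-0.001,0,0.02],[0,0,0,0,-0.001,0,0.03],[0,0,0,0,-0.001,0,0.03],[0,0,0,0,-0.001,0,0.03],[0,0,0,0,-0.001,-0.03,0.03],[0,0,0,0,-0.001,-0.08,0.03],[0,0,0,0,-0.001,-0.14,0.03]]'
python3 -c "
from h import *
go([.4212,.349,.36],92.4)"
```

```text
time: 32.92
tcp_pos: [0.4074, -0.0153, 0.3047]
eef_rot: [0.12, 0.688, 0.704, 0.124]
contact_force: [0.4, 0.2, 0.1]
width: 0.0296
grip_force: 0.0
row [0.348, 0.0018, -0.0185, 0.364, 0.0397, -0.0439] n>= 5.9
```

```bash
python3 drive.py '[[0.348,0.002,-0.0185,0.364,0.04,-0.044,0.04],[0.348,0.002,-0.0185,0.364,0.04,-0.044,0.04],[0.348,0.002,-0.0185,0.364,0.04,-0.044,0.04],[0.348,0.002,-0.0185,0.364,0.04,-0.044,0.04],[0.348,0.002,-0.0185,0.364,0.04,-0.044,0.04],[0.348,0.002,-0.0185,0.364,0.04,-0.044,0.04],[0.348,0.002,-0.0185,0.364,0.04,-0.044,0.04],[0.348,0.002,-0.0185,0.364,0.04,-0.044,0.04],[0.348,0.002,-0.0185,0.364,0.04,-0.044,0.04]]'
python3 - <<'E'
from h import *
go([.4212,.349,.185],92.4)
a=cv2.convertScaleAbs(optics.capture("scene")[90:260,190:370,::-1],alpha=1.4)
b=cv2.convertScaleAbs(optics.capture("side")[150:400,120:350,::-1],alpha=1.4)
cv2.imwrite("pics/s8.png",np.hstack([cv2.resize(a,(424,400)),cv2.resize(b,(368,400))]))
E
```

```text
time: 34.05
tcp_pos: [0.4226, 0.3477, 0.3592]
eef_rot: [0.001, 0.693, 0.721, 0.0]
contact_force: [-0.8, 0.3, -0.2]
width: 0.04
grip_force: 0.0
row [0.0015, 0.0005, -0.0016, 0.0014, -0.0016, 0.1742] n>= 2.8
```

View pics/s8.png

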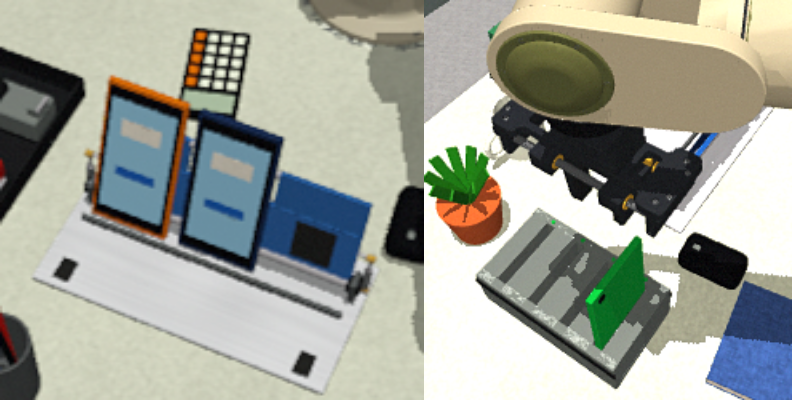

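Orange and navy are both leaning properly; only the green tablet is left in the rack.

```bash
python3 drive.py '[[0,0,0,0.001,-0.001,0.05,0.04],[0,0,0,0.001,-0.001,0.1,0.04],[0,0,0,0.001,-0.001,0.14,0.04],[0,0,0,0.001,-0.001,0.173,0.04],[0,0,0,0.001,-0.001,0.173,0.04],[0,0,0,0.001,-0.001,0.173,0]]'
python3 drive.py '[[0,0,0,0,0,0,0],[0,0,0,0,0,0,0],[0,0,0,0,0,0,0],[0,0,0,0,0,0,0],[0,0,0,0,0,-0.03,0],[0,0,0,0,0,-0.07,0],[0,0,0,0,0,-0.12,0],[0,0,0,0,0,-0.17,0],[0,0,0,0,0,-0.17,0]]'
python3 -c "
from h import *
place(.112,.18,.02)"
```

```text
time: 34.9
tcp_pos: [0.4222, 0.3498, 0.1877]
eef_rot: [0.001, 0.692, 0.722, 0.002]
contact_force: [-0.6, 0.6, 1.0]
width: 0.032
grip_force: 0.0
time: 36.02
tcp_pos: [0.4218, 0.3502, 0.3591]
eef_rot: [0.002, 0.692, 0.722, 0.003]
contact_force: [-0.3, 0.7, -3.6]
width: 0.0094
grip_force: 29.9
target [0.4112 0.0969] 0.3493
row [-0.3428, -0.0057, 0.0187, -0.2526, -0.0213, 0.009] n>= 4.1
```

```bash
python3 drive.py '[[-0.345,-0.006,0.0187,-0.2526,-0.021,0.009,0],[-0.345,-0.006,0.0187,-0.2526,-0.021,0.009,0],[-0.345,-0.006,0.0187,-0.2526,-0.021,0.009,0],[-0.345,-0.006,0.0187,-0.2526,-0.021,0.009,0],[-0.345,-0.006,0.0187,-0.2526,-0.021,0.009,0],[-0.345,-0.006,0.0187,-0.2526,-0.021,0.009,0],[-0.345,-0.006,0.0187,-0.2526,-0.021,0.009,0]]'
python3 -c "
from h import *
place(.112,.03,.005)"
```

```text
time: 36.9
tcp_pos: [0.4107, 0.0978, 0.3464]
eef_rot: [0.121, 0.688, 0.705, 0.122]
contact_force: [0.4, 1.0, -3.8]
width: 0.0094
grip_force: 30.0
target [0.4484 0.0977] 0.2032
row [-0.005, 0.0018, 0.0028, -0.0006, -0.0129, 0.1475] n>= 2.4
```

```bash
python3 drive.py '[[-0.005,0,0,0,-0.0129,0.03,0],[-0.005,0,0,0,-0.0129,0.06,0],[-0.005,0,0,0,-0.0129,0.09,0],[-0.005,0,0,0,-0.0129,0.12,0],[-0.005,0,0,0,-0.0129,0.148,0],[-0.005,0,0,0,-0.0129,0.156,0],[-0.005,0,0,0,-0.0129,0.163,0],[-0.005,0,0,0,-0.0129,0.168,0],[-0.005,0,0,0,-0.0129,0.171,0],[-0.005,0,0,0,-0.0129,0.171,0]]'
python3 -c "
from h import *
place(.112,0,0)"
```

```text
time: 38.15
tcp_pos: [0.4569, 0.0971, 0.1821]
eef_rot: [0.123, 0.688, 0.704, 0.124]
contact_force: [0.6, 1.1, -3.7]
width: 0.01
grip_force: 30.0
target [0.454  0.0979] 0.1733
row [0.0019, 0.0029, 0.0007, 0.0008, -0.0058, 0.0073] n>= 0.1
```

```bash
python3 drive.py '[[0,0,0,0,0,0.002,0],[0,0,0,0,0,0.0035,0],[0,0,0,0,-0.003,0.004,0],[0,0,0,0,-0.005,0.0045,0],[0,0,0,0,-0.005,0.0045,0]]'; python3 drive.py '[[0,0,0,0,0,0.001,0],[0,0,0,0,0,0.001,0]]'
```

```text
time: 38.78
tcp_pos: [0.4535, 0.0971, 0.1759]
eef_rot: [0.123, 0.688, 0.704, 0.124]
contact_force: [0.1, -0.2, -4.0]
width: 0.0096
grip_force: 30.0
time: 39.02
tcp_pos: [0.4542, 0.0971, 0.1751]
eef_rot: [0.123, 0.688, 0.704, 0.124]
contact_force: [-0.6, -0.9, -1.8]
width: 0.0095
grip_force: 30.0
```

```bash
python3 drive.py '[[0,0,0,0,-0.001,0.0008,0],[0,0,0,0,-0.001,0.0008,0]]'
```

```text
time: 39.28
tcp_pos: [0.4538, 0.0972, 0.1746]
eef_rot: [0.124, 0.688, 0.704, 0.125]
contact_force: [-3.4, 1.7, 3.8]
width: 0.0097
grip_force: 30.0
```

```bash
python3 drive.py '[[0,0,0,0,-0.001,0,0],[0,0,0,0,-0.001,0,0.014],[0,0,0,0,-0.001,0,0.02],[0,0,0,0,-0.001,0,0.03],[0,0,0,0,-0.001,0,0.03],[0,0,0,0,-0.001,0,0.03],[0,0,0,0,-0.001,-0.03,0.03],[0,0,0,0,-0.001,-0.08,0.03],[0,0,0,0,-0.001,-0.14,0.03],[0,0,0,0,-0.001,-0.14,0.03],[0,0,0,0,-0.001,-0.14,0.03]]'
python3 - <<'E'
from h import *
a=cv2.convertScaleAbs(optics.capture("scene")[80:320,120:440,::-1],alpha=1.4)
b=cv2.convertScaleAbs(optics.capture("side")[120:300,200:420,::-1],alpha=1.4)
cv2.imwrite("pics/s9.png",np.hstack([cv2.resize(a,(440,330)),cv2.resize(b,(360,330))]))
E
```

```text
time: 40.65
tcp_pos: [0.4041, 0.0963, 0.3042]
eef_rot: [0.123, 0.688, 0.704, 0.124]
contact_force: [0.7, 1.1, -0.7]
width: 0.0301
grip_force: 0.0
```

View pics/s9.png

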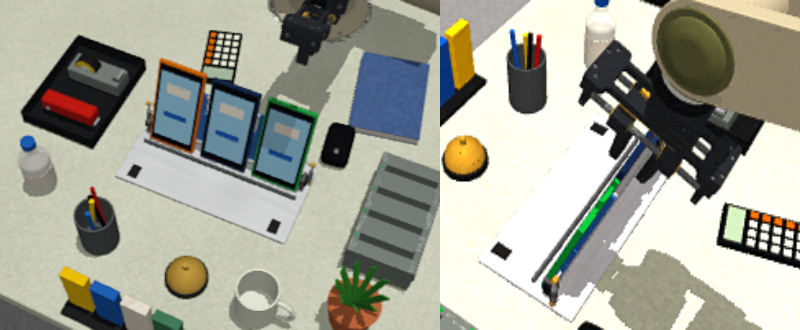

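All three tablets lean on the panel, at (178,105), (231,122) and (284,142). The stapler and dispenser are in the tray, the bystanders haven't moved, and the gripper is clear.

```bash
python3 -c "
from plant import manip, optics
print(manip.job_done())"
```

```text
the job is handed in; nothing more can be done
None
```

The job is handed in, no verdict came back: the stapler and dispenser are in the tray, the panel is fully open, and the orange, navy and green tablets lean side by side on the ledge, screens to the visitors.

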